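Zero the wire-length gauge and hold its arm at the mark

TASK

Get the bench length gauge ready to measure wire: with its arm still fully closed, press the green key on the readout fully down to wake it, let it up, then press the blue key to zero it, leaving the red key alone. Then squeeze the two orange lock buttons on the arm's grip together, draw the telescoping arm out until its red pointer lines up with the yellow mark clip on the scale, and finish still holding it there with the buttons squeezed, because its spring pulls it back when let go. Do not disturb the other things on the bench.

Things in the scene. Friction and masses are not known exactly. Their poses are not given: they have to be found in the camera images.
- gauge: Length gauge, fixed: grey plate (x -175 to 215, y -64 to 32 mm, 12 mm thick), aluminium sleeve (x -173 to -35 mm, 40 mm wide, 68 mm tall), telescoping arm, white scale strip (y -33 to -57 mm, 30 mm tall) with ticks 10 mm apart. Origin: on the bench under the arm's grip when closed. Its x is the level direction in which the arm extends (about world +y), z up
- boom (a joint): How far the telescoping arm is drawn out, m: 0 fully closed, 0.125 at its stop. Locked at 0 (1.5 mm play) by either lock button unless both are squeezed. A spring pulls it back with about 1.2 N when closed, 2.2 N at full length
- boom_grip (a point): Middle of the arm's grip, 70 mm above the bench: dark steel block with an orange lock button on each side; grip it from above, fingers closing along the gauge's y. 34 mm long (x), top 90 mm above the bench, 40 mm over the free buttons, 27 mm with both fully squeezed. Over 25 mm of free space beside each button, down to 36 mm above the bench
- lock_l (a joint): Travel of the lock button on the gauge's +y side, m: 0 free, 0.0065 fully squeezed in; its lock is clear above 0.003. Its face is 30 mm long, 36 mm tall (53 to 89 mm above the bench) and rides on the grip; its spring takes 2 N to start, 5 N fully in; it springs out when let go
- lock_r (a joint): The same for the lock button on the gauge's -y side
- boom_pointer (a point): Tip of the red pointer, a thin bar (4 mm) that moves with the arm: 55 mm ahead of the grip in the gauge's x, 40 mm to its -y side, just above the scale strip
- mark: Yellow mark clip (12 mm wide) fixed on the scale strip, with a 6 mm wide nib towards the pointer. Origin: on the middle of the nib, at the strip's top; axes as the gauge's. The pointer is at the mark when both have the same x in the gauge's frame: this takes 60 to 110 mm of arm extension
- console: Black readout console fixed to the bench, 120 x 170 x 30 mm, origin under its centre, its row of three round keys (50 mm apart, along its y) 30 mm from the centre towards -x; a raised display, 53 mm tall, starts 52 mm beyond the keys. Which key is at which place varies
- key_green_top (a point): Centre of the top of the green key, 22 mm across, 48 mm above the bench; pressed straight down. It moves with the key
- key_green (a joint): Travel of the green key, m: 0 up, 0.006 fully down; counts as pressed beyond 0.004; its spring takes 1.5 N to start and 5 N fully down, and it springs up when let go
- key_blue_top (a point): Centre of the top of the blue key, same size and height
- key_blue (a joint): Travel of the blue key, as for the green key
- key_red_top (a point): Centre of the top of the red key (not to be pressed), same size and height
- key_red (a joint): Travel of the red key, as for the green key
- gem_tray: Long wooden tray with six compartments of coloured gems, 60 x 240 x 18 mm; loose, to be left alone. Origin on the bench under its centre
- bottle: Clear bottle with green cap, 44 mm across, 120 mm tall; loose, to be left alone. Origin on the bench under its centre
- file: Flat file with a round wooden handle (26 mm thick), 230 mm long, lying along its x; loose, to be left alone. Origin on the bench under the joint of handle and blade
- pliers: Small pliers with green handles, about 150 x 70 x 14 mm, lying; loose, to be left alone. Origin on the bench under the pivot, 100 mm from the handle ends
- doming_block: Brass cube with round dimples, 40 mm; loose, to be left alone. Origin on the bench under its centre
- jar: Amber glass jar with black cap, 52 mm across, 50 mm tall; loose, to be left alone. Origin on the bench under its centre
- ring_gauge: Dark wooden block 45 x 90 x 16 mm with three brass studs, 28 mm tall over all; loose, to be left alone. Origin on the bench under its centre

How it is judged:
By the outcome, as a careful person would: the job done as asked, in the order asked, and still so for the second after the job is handed in, while the arm keeps its last pose, push and grip.
It also fails if it takes over 54 s, if anything falls off the work surface, if the arm or the gripper's body presses on something with over 40 N, if the wrist force passes 120 N, or if a joint passes its speed limit or range.

ROBOT

A 6-joint arm with a two-finger parallel gripper is mounted at the origin on the work surface. World frame = base frame: x ahead of the robot, y to its left, z up, the work surface at z = 0. Lengths are in m, angles in degrees, forces in N, time in s.
With the tool pointing down it reaches from about 0.4 to 0.825 m from the base axis. Payload 7 kg.
Tool frame: the origin (TCP) lies midway between the tips of the shut fingers; the grasp point (between the pads) lies 19 mm behind it; z points along the fingers, y is the line along which they close (so a half turn about z gives the same grasp; the last joint's range is limited). The gripper opens to 88 mm and grips with 3 to 60 N. Pads are 19 mm wide; open, the fingers measure 130 mm over their backs; the gripper's body (78 mm by 193 mm) begins 47 mm behind the grasp point.
Start: joints at [-52.535, 20.546, 0.682, 0, -70.136, -16.507], TCP at [0.241, -0.63, 0.227] pointing down, gripper open.
Joint ranges: [-176.03, 176.03], [-82.01, 121.73], [-58.28, 71.71], [-173.87, 95.51], [-174.79, -0.11], [-173.66, 173.66]. Speed limits (degrees/s): [136.94, 136.94, 172.46, 180, 180, 180].

INTERFACE

Orientations are given as [roll, pitch, yaw] about the fixed x, y, z axes, in that order (R = Rz(yaw) Ry(pitch) Rx(roll)).
In Python, from plant import r, eyes, workorder gives the robot as it stands.
- The arm moves only by the tool step_arm, never from a script. Its argument "plan" is a list of rows, each a list of 5 numbers: the shift along the tool's x, y, z each as a share of 25 cm, from -1 to 1, then the turn about the tool's z as a share of 60 degrees, from -1 to 1, then the finger opening in mm, from 0 to 87.6. In form: [[x, y, z, turn, jaw], ...]. A call has 1 to 12 rows; each row is the pose to reach, as a shift and turn from the pose commanded when the call began, along the tool's axes at that moment; what a row does not reach only later rows make up. A row lasts 1/12 s, in which the tool goes at most 41.7 mm and 7.16 degrees, less where a joint would pass 70% of its speed; a pose out of reach is approached as far as the arm can. A call with a number of a shift or a turn outside -1 to 1 is refused whole. A call with a gripper value outside its range is refused whole. The fingers move at their own pace and stop on an object; "newtons" is the grip in N (left out, the last holds). Time passes only in rows, so rows that repeat a pose let the fingers close. It gives the time, the measured TCP pose, the force, the opening and the grip force at its end, in the units of the state.
- r.get_state(): the state, without advancing time (a new reading comes with each control period).
- eyes.capture(name): name is "side" or "top"; returns the picture (400x640x3 uint8, red, green, blue); there is no depth.
- eyes.camera_model(name): a dict with "fov_y" (degrees; the focal length in pixels is half the picture's height over the tangent of half this angle, whatever the lens; pixels are square), "cx", "cy" (the principal point, pixels), "world_to_cam" (4x4, takes a point from world to camera coordinates). Camera axes: x right, y up, looking along -z (the intrinsics and any distortion apply to the point x, -y, -z); pixel columns grow to the right and rows downward; lengths in m; the calibration is good to about 2 mm. A picture is of the moment at which its call begins. camera_model takes no time and is no camera call.
- workorder.close_job(): hands the job in; it is judged then, once.
The state is a dict: "time_s": time; "joints": joint angles; "qd": joint speeds; "joint_torque": joint torques, N m; "tcp_pos": TCP position; "eef_rot": TCP orientation; "contact_force": force on the tool from outside, world axes, zero at the start; "moment": the same for the moment, N m; "gripper_width": finger opening in m; "gripper_force": force on a finger pad.
Only numpy, scipy, OpenCV 4.12 (cv2) and the standard library are available. Lean on these libraries where they do the work, as an engineer would, in place of code of your own. Each camera call takes 0.05 s, during which the arm holds its last target. There are 200 camera calls.

## Working session

There is one attempt and no reset: what is moved stays moved. The work goes in short steps, Python scripts to look and compute and a tool call to move; the robot and the scene stay as the last step left them, time stands still between calls to the robot, and variables do not carry over. Pictures are saved under pics/ and viewed, at most 10 in all, crops included, and the job is handed in when it is done.

Besides the shell and the picture viewer there is one more tool, called after ">>>" by a JSON object that holds its "method" and its "body", one argument or row to a line. step_arm: Moves the arm, as the interface text tells. Its arguments: {"type":"object","properties":{"plan":{"type":"array"},"newtons":{"type":"number"}},"required":["plan"]}

```bash
mkdir -p pics; python3 - <<'E'
from plant import r,eyes,workorder
import cv2
for n in("top","side"):
    im=eyes.capture(n); cv2.imwrite(f"pics/{n}0.png",im[:,:,::-1]); print(n,eyes.camera_model(n))
print(r.get_state())
E
```

```text
top {'fov_y': 45.115592565170175, 'cx': 322.7020150900162, 'cy': 199.70592005893718, 'world_to_cam': array([[ 0.02113349, -0.99961986,  0.01770631, -0.02965354],
       [ 0.99575613,  0.0226319 ,  0.08920494, -0.59443898],
       [-0.08957176,  0.01574595,  0.9958559 , -1.44676481],
       [ 0.        ,  0.        ,  0.        ,  1.        ]])}
side {'fov_y': 57.742433038222146, 'cx': 317.95945946428316, 'cy': 197.3608056438383, 'world_to_cam': array([[ 0.97536446, -0.22027835,  0.01190016, -0.5833048 ],
       [ 0.10927042,  0.52928935,  0.84137551, -0.13451921],
       [-0.19163544, -0.81934744,  0.54031993, -0.94931903],
       [ 0.        ,  0.        ,  0.        ,  1.        ]])}
{'time_s': 0.1, 'joints': array([-5.25350017e+01,  2.05845067e+01,  6.40443609e-01, -1.78491951e-02,
       -7.01344061e+01, -1.65076051e+01]), 'qd': array([-0.02828137, -0.0756898 ,  0.12027356, -0.01151001, -0.03196587,
        0.02235167]), 'joint_torque': array([-3.33753916e-03, -5.84161198e+01,  2.93749988e+01,  7.01554656e+00,
        1.01499268e-02, -8.34064986e-05]), 'tcp_pos': array([ 0.24126875, -0.62996053,  0.22575868]), 'eef_rot': array([ 1.79919997e+02, -6.20958003e-03, -1.59048679e+02]), 'contact_force': array([ 0.09218902, -0.66090191,  0.05991564]), 'moment': array([ 0.02919559, -0.01626112, -0.02425197]), 'gripper_force': 0.0, 'gripper_width': 0.08763805966378178}
```

View pics/top0.png

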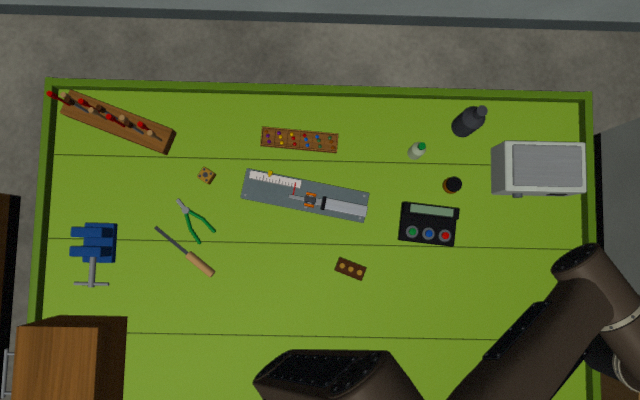

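View pics/side0.png

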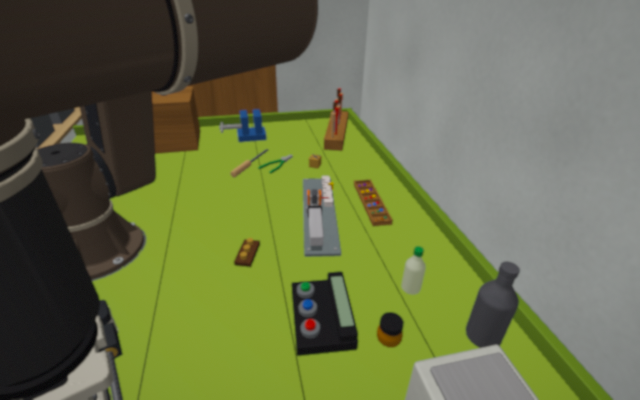

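Top view: keys are green (412,231), blue (429,234) and red (445,236). The orange grip is at (311,199), the red pointer about (294,187) and the yellow clip about (270,173). The side view shows the same items unobstructed: keys at x≈308, y 287–327, grip at (314,197).

```bash
cat > h.py <<'E'
import numpy as np, cv2
from plant import r,eyes,workorder
def ray(n,u,v):
    m=eyes.camera_model(n);f=200/np.tan(np.radians(m["fov_y"]/2));T=np.array(m["world_to_cam"])
    d=np.array([(u-m["cx"])/f,-(v-m["cy"])/f,-1]);R=T[:3,:3]
    return -R.T@T[:3,3],R.T@d
def plane(n,p,z):
    o,d=ray(n,*p);return o+d*(z-o[2])/d[2]
def tri(p,q):
    A=[];b=[]
    for n,x in(("top",p),("side",q)):
        o,d=ray(n,*x);d/=np.linalg.norm(d);P=np.eye(3)-np.outer(d,d);A.append(P);b.append(P@o)
    return np.linalg.solve(sum(A),sum(b))
def proj(n,X):
    m=eyes.camera_model(n);f=200/np.tan(np.radians(m["fov_y"]/2));c=np.array(m["world_to_cam"])@[*X,1]
    return m["cx"]+f*c[0]/-c[2],m["cy"]-f*c[1]/-c[2]
def blobs(im,hs,box,s=120,v=60,amin=3):
    x0,y0,x1,y1=box;h=cv2.cvtColor(im,cv2.COLOR_RGB2HSV)[y0:y1,x0:x1].astype(int)
    H=h[:,:,0];lo,hi=hs
    k=((H>=lo)&(H<=hi) if lo<=hi else (H>=lo)|(H<=hi))&(h[:,:,1]>s)&(h[:,:,2]>v)
    n,_,st,c=cv2.connectedComponentsWithStats(k.astype(np.uint8))
    return [(st[i,4],tuple(np.round(c[i]+[x0,y0],2)),tuple(st[i,:4]+[x0,y0,0,0])) for i in range(1,n) if st[i,4]>=amin]
E
python3 - <<'E'
from h import *
t=eyes.capture("top");s=eyes.capture("side")
K={"g":(50,85),"b":(98,125),"r":(172,6)}
for k,h in K.items():
    print(k,"top",blobs(t,h,(400,220,460,250)),"side",blobs(s,h,(290,275,330,345)))
B=(240,165,375,225)
print("orange",blobs(t,(4,17),B,110));print("red",blobs(t,(172,3),B,110));print("yel",blobs(t,(18,32),(245,168,300,190),110))
S=(300,170,342,256)
print("s orange",blobs(s,(4,17),S,90));print("s red",blobs(s,(172,3),S,90));print("yel",blobs(s,(18,32),(315,170,342,205),90))
a=cv2.resize(t[160:250,235:465],None,fx=3.4,fy=3.4,interpolation=cv2.INTER_CUBIC)
b=cv2.resize(s[165:265,290:350],None,fx=5,fy=5,interpolation=cv2.INTER_CUBIC)
c=np.zeros((600,800,3),np.uint8);c[:a.shape[0],:a.shape[1]]=a[:,:800]
b=cv2.rotate(b,cv2.ROTATE_90_CLOCKWISE)[:294];c[306:306+b.shape[0],:b.shape[1]]=b
cv2.imwrite("pics/z1.png",c[:,:,::-1])
E
```

```text
g top [(np.int32(40), (np.float64(412.08), np.float64(231.2)), (np.int64(409), np.int64(228), np.int64(7), np.int64(7)))] side [(np.int32(72), (np.float64(305.06), np.float64(285.85)), (np.int64(301), np.int64(282), np.int64(9), np.int64(9)))]
b top [(np.int32(43), (np.float64(428.58), np.float64(233.02)), (np.int64(425), np.int64(230), np.int64(8), np.int64(7)))] side [(np.int32(93), (np.float64(307.27), np.float64(303.66)), (np.int64(303), np.int64(298), np.int64(10), np.int64(12)))]
r top [(np.int32(43), (np.float64(445.0), np.float64(235.14)), (np.int64(442), np.int64(232), np.int64(7), np.int64(7)))] side [(np.int32(112), (np.float64(309.9), np.float64(323.85)), (np.int64(305), np.int64(318), np.int64(11), np.int64(13)))]
orange [(np.int32(31), (np.float64(310.61), np.float64(193.81)), (np.int64(306), np.int64(192), np.int64(10), np.int64(5))), (np.int32(32), (np.float64(308.56), np.float64(204.81)), (np.int64(304), np.int64(203), np.int64(10), np.int64(5)))]
red [(np.int32(17), (np.float64(293.71), np.float64(188.88)), (np.int64(292), np.int64(183), np.int64(4), np.int64(12)))]
yel [(np.int32(25), (np.float64(269.72), np.float64(172.68)), (np.int64(268), np.int64(170), np.int64(5), np.int64(7)))]
s orange [(np.int32(36), (np.float64(308.25), np.float64(196.25)), (np.int64(307), np.int64(190), np.int64(3), np.int64(15))), (np.int32(48), (np.float64(319.65), np.float64(196.38)), (np.int64(318), np.int64(190), np.int64(5), np.int64(15)))]
s red []
yel [(np.int32(28), (np.float64(331.43), np.float64(184.79)), (np.int64(329), np.int64(181), np.int64(5), np.int64(9)))]
```

View pics/z1.png

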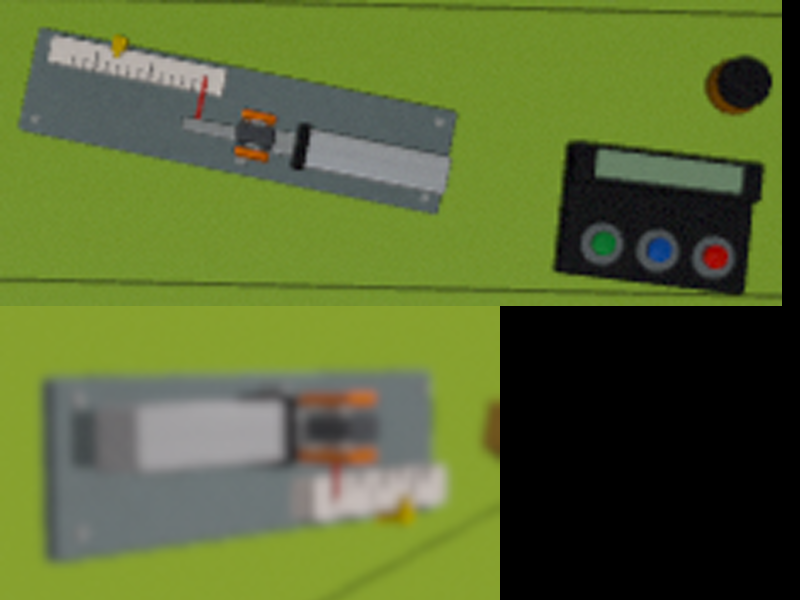

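The crop shows green, blue and red keys in that order left to right. The grip sits with its orange buttons on both sides; the pointer is at the right end of the scale and the yellow clip's nib faces it.

```bash
python3 - <<'E'
from h import *
np.set_printoptions(precision=4,suppress=True)
P={"g":((412.08,231.2),(305.06,285.85),.048),"b":((428.58,233.02),(307.27,303.66),.048),"r":((445,235.14),(309.9,323.85),.048)}
for k,(p,q,z) in P.items(): print(k,plane("top",p,z),plane("side",q,z),tri(p,q))
a=plane("top",(310.61,193.81),.089);b=plane("top",(308.56,204.81),.089);g=(a+b)/2
print("grip",a,b,g,np.linalg.norm(a-b),"side",[plane("side",q,.075) for q in((308.25,196.25),(319.65,196.38))])
# plate orientation from the top picture (bottom rim touching)
t=eyes.capture("top");h=cv2.cvtColor(t,cv2.COLOR_RGB2HSV)[150:235,230:385]
k=((h[:,:,0]<30)|(h[:,:,0]>50)|(h[:,:,1]<100)).astype(np.uint8)
k[:5]=0
k=cv2.morphologyEx(k,cv2.MORPH_OPEN,np.ones((3,3)))
n,l,st,c=cv2.connectedComponentsWithStats(k);i=1+st[1:,4].argmax()
cn=max(cv2.findContours((l==i).astype(np.uint8),0,1)[0],key=cv2.contourArea)[:,0,:]+[230,150]
W=np.array([plane("top",p,.012)[:2]*1000 for p in cn],np.float32)
rc=cv2.minAreaRect(W);print("plate",rc,cv2.boxPoints(rc))
y=plane("top",(269.72,172.68),.046);print("clip",y,"side",plane("side",(331.43,184.79),.046),"ptr",plane("top",(293.71,188.88),.05))
for n,p in dict(tray=(300,139),bottle=(417,150),jar=(453,185),ring=(350,268)).items(): print(n,plane("top",p,.02))
E
```

```text
g [ 0.504  -0.2872  0.048 ] [ 0.5039 -0.2877  0.048 ] [ 0.504  -0.2873  0.0476]
b [ 0.4996 -0.337   0.048 ] [ 0.499  -0.3366  0.048 ] [ 0.4993 -0.3369  0.0483]
r [ 0.4943 -0.3866  0.048 ] [ 0.4942 -0.3864  0.048 ] [ 0.4943 -0.3866  0.0483]
grip [0.6059 0.0202 0.089 ] [0.5734 0.0254 0.089 ] [0.5897 0.0228 0.089 ] 0.03290626001071942 side [array([0.5737, 0.0225, 0.075 ]), array([0.6055, 0.0152, 0.075 ])]
plate ((611.5789184570312, 37.41865539550781), (392.075927734375, 100.1732177734375), 79.74226379394531) [[ 527.3831 -146.5667]
 [ 625.9553 -164.4052]
 [ 695.7747  221.404 ]
 [ 597.2026  239.2425]]
clip [0.6718 0.1459 0.046 ] side [0.668  0.1184 0.046 ] ptr [0.6236 0.0719 0.05  ]
tray [0.7833 0.0578 0.02  ]
bottle [ 0.7576 -0.3071  0.02  ]
jar [ 0.6505 -0.4194  0.02  ]
ring [ 0.3891 -0.1041  0.02  ]
```

>>> {"method": "step_arm", "body": {
  "plan": [
    [-0.736,0.452,0,-0.978,0],
    [-0.736,0.452,0,-0.978,0],
    [-0.736,0.452,0,-0.978,0],
    [-0.736,0.452,0,-0.978,0],
    [-0.736,0.452,0,-0.978,0],
    [-0.736,0.452,0,-0.978,0],
    [-0.736,0.452,0,-0.978,0],
    [-0.736,0.452,0,-0.978,0],
    [-0.736,0.452,0,-0.978,0],
    [-0.736,0.452,0,-0.978,0],
    [-0.736,0.452,0,-0.978,0],
    [-0.736,0.452,0,-0.978,0]
  ],
  "newtons": 20
}}

```text
time_s: 1.25
tcp_pos: [0.3725, -0.4592, 0.2265]
eef_rot: [180.0, 0.0, -100.6]
contact_force: [0.0, 0.0, -0.7]
gripper_width: 0.0133
gripper_force: 0.0
```

>>> {"method": "step_arm", "body": {
  "plan": [
    [-0.771,-0.394,0,0,0],
    [-0.771,-0.394,0,0,0],
    [-0.771,-0.394,0,0,0],
    [-0.771,-0.394,0,0,0],
    [-0.771,-0.394,0,0,0],
    [-0.771,-0.394,0,0,0],
    [-0.771,-0.394,0.3,0,0],
    [-0.771,-0.394,0.5,0,0],
    [-0.771,-0.394,0.626,0,0],
    [-0.771,-0.394,0.626,0,0],
    [-0.771,-0.394,0.626,0,0],
    [-0.771,-0.394,0.626,0,0]
  ]
}}

```text
time_s: 2.25
tcp_pos: [0.5034, -0.2873, 0.0692]
eef_rot: [179.8, -0.0, -100.4]
contact_force: [-0.1, 0.5, 2.0]
gripper_width: 0.0006
gripper_force: 0.0
```

```bash
python3 - <<'E'
from h import *
s=eyes.capture("side");t=eyes.capture("top");print(r.get_state()["tcp_pos"],r.get_state()["eef_rot"],r.get_state()["gripper_width"])
c=cv2.resize(s[220:370,240:400],None,fx=3,fy=3,interpolation=cv2.INTER_CUBIC)
cv2.imwrite("pics/k1.png",c[:,:,::-1])
E
```

```text
[ 0.50588784 -0.28790165  0.07220887] [-1.79845324e+02 -4.22422213e-02 -1.00391025e+02] 0.0003609276037554481
```

View pics/k1.png

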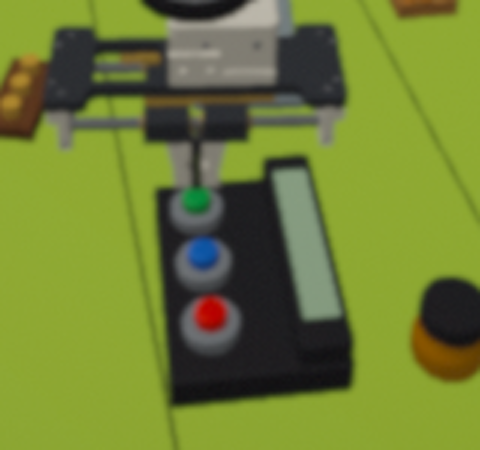

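The closed fingertips are above the green key, and the neighbouring keys are clear.

>>> {"method": "step_arm", "body": {
  "plan": [
    [0,0,0.06,0,0],
    [0,0,0.09,0,0],
    [0,0,0.11,0,0],
    [0,0,0.12,0,0],
    [0,0,0.12,0,0],
    [0,0,0.12,0,0]
  ]
}}

```text
time_s: 2.85
tcp_pos: [0.5064, -0.2878, 0.0457]
eef_rot: [-179.7, -0.1, -100.3]
contact_force: [-9.2, 7.7, 33.5]
gripper_width: 0.0004
gripper_force: 17.3
```

```bash
python3 - <<'E'
from h import *
np.set_printoptions(precision=4,suppress=True)
for i in range(4):
    s=eyes.capture("side");q=r.get_state();print(q["tcp_pos"],q["contact_force"],q["moment"],q["gripper_force"])
c=cv2.resize(s[250:340,270:360],None,fx=5,fy=5,interpolation=cv2.INTER_CUBIC)
cv2.imwrite("pics/k2.png",c[:,:,::-1])
E
```

```text
[ 0.5064 -0.2878  0.0457] [-8.7202  7.3006 34.684 ] [ 2.827   3.3138 -0.0327] 17.16503773117438
[ 0.5064 -0.2878  0.0457] [-8.8299  7.9326 35.0061] [ 2.8756  3.2267 -0.0485] 17.129898250568658
[ 0.5065 -0.2878  0.0457] [-9.0466  7.4248 34.344 ] [2.8208 3.3086 0.0078] 17.110894680954516
[ 0.5064 -0.2878  0.0457] [-8.7308  6.7075 34.338 ] [2.8806 3.204  0.0158] 17.10115023655817
```

View pics/k2.png

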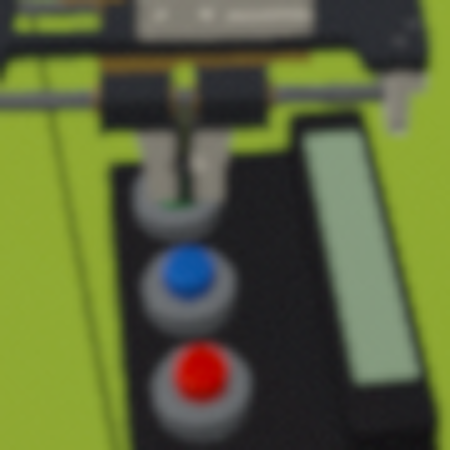

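The closed tips sit on the green key with the force already at 34 N. I'll check how far the key has gone from the visible green edge.

```bash
python3 - <<'E'
from h import *
a=cv2.imread("pics/side0.png")[:,:,::-1];s=eyes.capture("side")
for im in(a,s):
    print(blobs(im,(50,85),(290,275,330,300),100,30))
    d=im.astype(int);print((d[280:300,302:310,1]-d[280:300,302:310,0]))
for x in((.504,-.2873,.048),(.504,-.2873,.042),(.504,-.2873,.036)): print(proj("side",x),proj("side",(x[0],x[1]-.011,x[2])))
q=r.get_state();print(q["joints"],q["tcp_pos"],q["eef_rot"])
E
```

```text
[(np.int32(75), (np.float64(305.0), np.float64(285.71)), (np.int64(301), np.int64(282), np.int64(9), np.int64(9)))]
[[ 24  25  26  27  26  26  25  24]
 [ 25  32  36  39  39  36  28  21]
 [ 45  62  73  80  80  74  57  34]
 [ 77  97 113 113 115 106  83  51]
 [ 94 117 122 123 124 117  95  61]
 [108 120 131 125 120 119 104  68]
 [108 120 120 120 123 123 105  68]
 [102 112 119 116 117 110  95  58]
 [ 86 100 106 103 102  93  74  43]
 [ 61  79  85  84  83  71  53  31]
 [ 36  50  57  57  53  46  34  19]
 [ 17  24  28  29  27  23  17  10]
 [  7   9  11  10  10   9   6   5]
 [  4   3   4   3   5   4   4   3]
 [  3   3   4   3   4   3   3   4]
 [  3   2   3   4   2   3   2   2]
 [  3   2   2   3   3   2   3   0]
 [  0   0   2   2   2   3   3   3]
 [  1   2   3   5   9   9  11   9]
 [  2   6  13  20  27  31  32  29]]
[]
[[-2 -3 -2 -1  2  0 -3 -3]
 [-4 -3 -3 -1  0 -1 -3 -3]
 [-3 -4 -3 -2  0 -2 -3 -3]
 [-2 -3 -3 -2  0 -1 -2 -4]
 [-4 -3 -3 -1  3  1 -2 -2]
 [-4 -3 -3 -1  5  5 -1 -3]
 [-3 -3 -3 -1  5  6 -2 -3]
 [-3 -3 -2 -1  6  6  0 -2]
 [-1 -1 -1  1  7  8  1 -2]
 [ 5  7  8  8 13 11  6  1]
 [15 22 24 23 25 22 12  6]
 [14 23 26 26 23 18 12  7]
 [ 7  9 11 11 11  9  8  5]
 [ 4  4  5  5  5  5  3  4]
 [ 3  2  4  3  3  3  3  3]
 [ 3  2  3  3  3  4  2  2]
 [ 2  2  2  3  2  3  2  2]
 [ 2  2  2  2  3  3  2  2]
 [ 0  1  4  5 10 10 11  9]
 [ 2  5 14 21 28 33 34 31]]
(np.float64(305.07712676788157), np.float64(285.7239567061861)) (np.float64(306.06069254148974), np.float64(289.47388478164476))
(np.float64(305.09726384828576), np.float64(287.68468801529616)) (np.float64(306.076968354557), np.float64(291.4416971992289))
(np.float64(305.1172358758424), np.float64(289.62934826151275)) (np.float64(306.0931092260649), np.float64(293.393194629962))
[-1.03309823e+01  2.19756202e+01 -2.39717216e+01  1.15443441e-01
 -4.37332089e+01 -2.60118167e-02] [ 0.50645689 -0.28781726  0.04573379] [-1.79680572e+02 -8.01250038e-02 -1.00274024e+02]
```

>>> {"method": "step_arm", "body": {
  "plan": [
    [0,0,-0.012,0,0],
    [0,0,-0.012,0,0],
    [0,0,-0.012,0,0],
    [0,0,-0.012,0,0]
  ]
}}

```text
time_s: 3.43
tcp_pos: [0.5063, -0.2877, 0.0462]
eef_rot: [-179.7, -0.0, -100.3]
contact_force: [-1.5, 1.8, 10.9]
gripper_width: 0.0004
gripper_force: 5.6
```

>>> {"method": "step_arm", "body": {
  "plan": [
    [0,0,-0.012,0,0],
    [0,0,-0.012,0,0],
    [0,0,-0.012,0,0],
    [0,0,-0.012,0,0]
  ]
}}

```text
time_s: 3.77
tcp_pos: [0.5061, -0.2876, 0.0475]
eef_rot: [-179.8, -0.0, -100.3]
contact_force: [2.8, -0.8, 4.9]
gripper_width: 0.0002
gripper_force: 2.1
```

>>> {"method": "step_arm", "body": {
  "plan": [
    [0,0,-0.012,0,0],
    [0,0,-0.012,0,0],
    [0,0,-0.012,0,0],
    [0,0,-0.012,0,0]
  ]
}}

```text
time_s: 4.1
tcp_pos: [0.5044, -0.2871, 0.049]
eef_rot: [-180.0, -0.0, -100.4]
contact_force: [2.0, -0.1, 2.7]
gripper_width: 0.0001
gripper_force: 1.6
```

>>> {"method": "step_arm", "body": {
  "plan": [
    [0,0,-0.06,0,0],
    [0,0,-0.06,0,0],
    [0,0,-0.06,0,0],
    [0,0,-0.06,0,0]
  ]
}}

```text
time_s: 4.43
tcp_pos: [0.5033, -0.2868, 0.0631]
eef_rot: [179.9, 0.0, -100.4]
contact_force: [-0.3, 0.4, -0.9]
gripper_width: 0.0007
gripper_force: 0.0
```

```bash
python3 - <<'E'
from h import *
np.set_printoptions(precision=4,suppress=True)
for i in range(5):
    s=eyes.capture("side");t=eyes.capture("top");q=r.get_state();print(q["tcp_pos"],q["contact_force"],q["moment"],q["eef_rot"][2])
a=cv2.imread("pics/top0.png")[:,:,::-1]
I=cv2.INTER_NEAREST
c=np.hstack([cv2.resize(s[262:342,280:330],None,fx=7,fy=7,interpolation=I),cv2.resize(a[210:250,395:455],None,fx=7,fy=7,interpolation=I)[:,:].repeat(1,0) if 0 else cv2.copyMakeBorder(cv2.resize(a[210:250,395:455],None,fx=7,fy=7,interpolation=I),0,280,0,0,cv2.BORDER_CONSTANT)])
cv2.imwrite("pics/k3.png",c[:,:,::-1]); print(c.shape)
E
```

```text
[ 0.5035 -0.2869  0.0631] [ 0.4637 -0.6189 -0.1976] [-0.0017  0.0849 -0.0183] -100.37848757389577
[ 0.5038 -0.2869  0.0634] [-1.1068 -0.1345  0.1951] [ 0.0467  0.0452 -0.0198] -100.36677606797157
[ 0.5041 -0.287   0.0636] [0.1208 0.3354 0.3644] [0.0005 0.0793 0.0132] -100.36933347136197
[ 0.5043 -0.2871  0.0638] [-0.365  -0.6118  0.4902] [0.0611 0.0406 0.0401] -100.36395210283119
[ 0.5043 -0.2871  0.064 ] [0.0071 0.7326 0.369 ] [ 0.0175  0.1394 -0.0526] -100.36586191352679
(560, 770, 3)
```

View pics/k3.png

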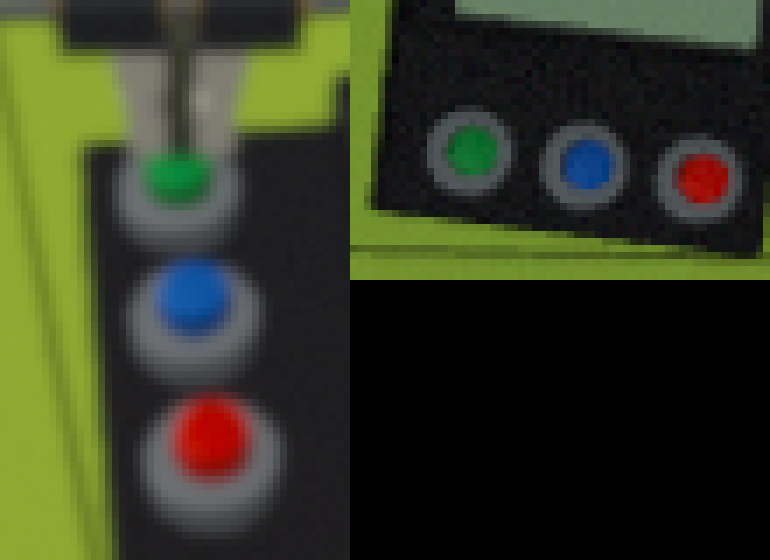

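>>> {"method": "step_arm", "body": {
  "plan": [
    [0,0,0.03,0,0],
    [0,0,0.048,0,0],
    [0,0,0.054,0,0],
    [0,0,0.054,0,0],
    [0,0,0.054,0,0],
    [0,0,0.054,0,0],
    [0,0,0.054,0,0],
    [0,0,0.054,0,0]
  ]
}}

```text
time_s: 5.6
tcp_pos: [0.5043, -0.287, 0.0507]
eef_rot: [-180.0, 0.0, -100.4]
contact_force: [-0.4, 1.9, 1.8]
gripper_width: 0.0008
gripper_force: 1.1
```

>>> {"method": "step_arm", "body": {
  "plan": [
    [0,0,0.006,0,0],
    [0,0,0.006,0,0],
    [0,0,0.006,0,0],
    [0,0,0.006,0,0],
    [0,0,0.006,0,0],
    [0,0,0.006,0,0]
  ]
}}

```text
time_s: 6.1
tcp_pos: [0.5043, -0.2871, 0.0491]
eef_rot: [180.0, 0.0, -100.4]
contact_force: [-1.0, 1.6, 3.8]
gripper_width: 0.0006
gripper_force: 1.6
```

>>> {"method": "step_arm", "body": {
  "plan": [
    [0,0,0.006,0,0],
    [0,0,0.006,0,0],
    [0,0,0.006,0,0],
    [0,0,0.006,0,0],
    [0,0,0.006,0,0],
    [0,0,0.006,0,0]
  ]
}}

```text
time_s: 6.6
tcp_pos: [0.5044, -0.2871, 0.0476]
eef_rot: [180.0, -0.0, -100.4]
contact_force: [-0.3, 0.7, 4.4]
gripper_width: 0.0006
gripper_force: 2.0
```

>>> {"method": "step_arm", "body": {
  "plan": [
    [0,0,0.006,0,0],
    [0,0,0.006,0,0],
    [0,0,0.006,0,0],
    [0,0,0.006,0,0],
    [0,0,0.006,0,0],
    [0,0,0.006,0,0]
  ]
}}

```text
time_s: 7.1
tcp_pos: [0.5044, -0.2871, 0.0463]
eef_rot: [-180.0, -0.0, -100.4]
contact_force: [-1.4, 1.9, 7.2]
gripper_width: 0.0005
gripper_force: 3.5
```

>>> {"method": "step_arm", "body": {
  "plan": [
    [0,0,0.006,0,0],
    [0,0,0.006,0,0],
    [0,0,0.006,0,0],
    [0,0,0.006,0,0],
    [0,0,0.006,0,0],
    [0,0,0.006,0,0]
  ]
}}

```text
time_s: 7.6
tcp_pos: [0.5045, -0.2872, 0.046]
eef_rot: [-180.0, -0.0, -100.3]
contact_force: [-5.6, 5.4, 19.0]
gripper_width: 0.0005
gripper_force: 9.2
```

>>> {"method": "step_arm", "body": {
  "plan": [
    [0,0,0.006,0,0],
    [0,0,0.006,0,0],
    [0,0,0.006,0,0],
    [0,0,0.006,0,0],
    [0,0,0.006,0,0],
    [0,0,0.006,0,0]
  ]
}}

```text
time_s: 8.1
tcp_pos: [0.5045, -0.2872, 0.0458]
eef_rot: [-179.9, -0.0, -100.3]
contact_force: [-9.0, 8.1, 29.7]
gripper_width: 0.0007
gripper_force: 14.9
```

Contact began above 50.7 mm measured, followed the spring and reached a hard stop at 46 mm. The green key is therefore fully down, and the tips reach about 4 mm below the measured TCP. Next I lift, move over and press blue.

>>> {"method": "step_arm", "body": {
  "plan": [
    [0,0,-0.1,0,0],
    [0,0,-0.1,0,0],
    [0,0,-0.1,0,0],
    [0,0,-0.1,0,0],
    [0.2,-0.017,-0.1,0,0],
    [0.2,-0.017,-0.1,0,0],
    [0.2,-0.017,-0.1,0,0],
    [0.2,-0.017,-0.1,0,0],
    [0.2,-0.017,-0.1,0,0],
    [0.2,-0.017,-0.1,0,0]
  ]
}}

```text
time_s: 8.93
tcp_pos: [0.4994, -0.3364, 0.0676]
eef_rot: [180.0, 0.0, -100.3]
contact_force: [-0.1, -0.1, 0.5]
gripper_width: 0.0007
gripper_force: 0.0
```

>>> {"method": "step_arm", "body": {
  "plan": [
    [0,0,0.05,0,0],
    [0,0,0.07,0,0],
    [0,0,0.08,0,0],
    [0,0,0.09,0,0],
    [0,0,0.096,0,0],
    [0,0,0.096,0,0],
    [0,0,0.096,0,0],
    [0,0,0.096,0,0],
    [0,0,0.096,0,0]
  ]
}}

```text
time_s: 9.68
tcp_pos: [0.4997, -0.3365, 0.0461]
eef_rot: [-180.0, -0.0, -100.3]
contact_force: [-3.8, 7.5, 17.4]
gripper_width: 0.0004
gripper_force: 8.6
```

>>> {"method": "step_arm", "body": {
  "plan": [
    [0,0,-0.15,0,0],
    [0,0,-0.3,0,0],
    [0,0,-0.45,0,0],
    [0,0,-0.6,0,48],
    [-0.15,0,-0.6,0,48],
    [-0.3,-0.05,-0.6,0,48],
    [-0.45,-0.05,-0.6,0,48],
    [-0.6,-0.05,-0.6,0,48],
    [-0.75,-0.05,-0.6,0,48],
    [-0.88,-0.05,-0.6,0,48],
    [-0.88,-0.05,-0.6,0,48],
    [-0.88,-0.05,-0.6,0,48]
  ]
}}

```text
time_s: 10.68
tcp_pos: [0.5516, -0.121, 0.1942]
eef_rot: [-180.0, 0.0, -100.2]
contact_force: [-0.6, 0.0, 0.8]
gripper_width: 0.0473
gripper_force: 0.0
```

```bash
python3 - <<'E'
from h import *
np.set_printoptions(precision=4,suppress=True)
s=eyes.capture("side");t=eyes.capture("top");q=r.get_state();print(q["tcp_pos"],q["eef_rot"],q["gripper_width"])
y=np.radians(q["eef_rot"][2]);d=np.array([.590,.021])-q["tcp_pos"][:2]
print("shares to grip",d@[np.cos(y),np.sin(y)]/.25,d@[np.sin(y),-np.cos(y)]/.25)
print("clip tri",tri((269.72,172.68),(331.43,184.79)))
print(blobs(t,(4,17),(240,165,375,225),110))
c=cv2.resize(s[130:270,250:400],None,fx=3,fy=3,interpolation=cv2.INTER_CUBIC)
cv2.imwrite("pics/g1.png",c[:,:,::-1])
E
```

```text
[ 0.5512 -0.1229  0.1941] [ 179.9839   -0.0092 -100.3235] 0.04781485496465698
shares to grip -0.5941928213199118 -0.04945198950166795
clip tri [0.6752 0.1475 0.0281]
[]
```

View pics/g1.png

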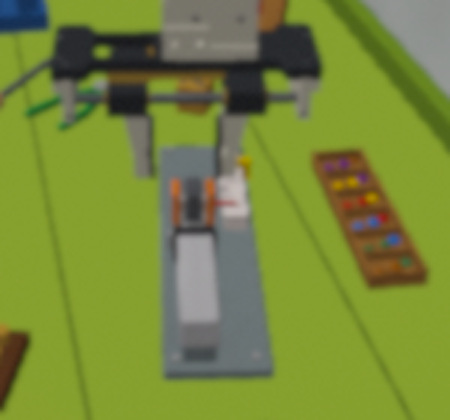

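The tool is behind the grip with the fingers at 48 mm, and the grip and its buttons are visible at (193,203) in the crop. I'll move over it and stop just above for a check.

>>> {"method": "step_arm", "body": {
  "plan": [
    [-0.15,-0.049,0,0,48],
    [-0.3,-0.049,0,0,48],
    [-0.45,-0.049,0,0,48],
    [-0.594,-0.049,0,0,48],
    [-0.594,-0.049,0,0,48],
    [-0.594,-0.049,0,0,48],
    [-0.594,-0.049,0.15,0,48],
    [-0.594,-0.049,0.3,0,48],
    [-0.594,-0.049,0.37,0,48],
    [-0.594,-0.049,0.37,0,48],
    [-0.594,-0.049,0.37,0,48]
  ]
}}

```text
time_s: 11.7
tcp_pos: [0.5898, 0.0191, 0.1012]
eef_rot: [179.9, -0.1, -100.5]
contact_force: [1.0, 0.1, 0.6]
gripper_width: 0.0478
gripper_force: 0.0
```

```bash
python3 - <<'E'
from h import *
np.set_printoptions(precision=4,suppress=True)
s=eyes.capture("side");t=eyes.capture("top");q=r.get_state();print(q["tcp_pos"],q["eef_rot"],q["gripper_width"])
print(blobs(s,(4,17),(300,170,342,256),90))
c=cv2.resize(s[150:230,270:370],None,fx=7,fy=7,interpolation=cv2.INTER_CUBIC)
cv2.imwrite("pics/g2.png",c[:,:,::-1])
E
```

```text
[0.5914 0.0202 0.1033] [-179.8669    0.0378 -100.4135] 0.04806871723251231
[(np.int32(36), (np.float64(308.25), np.float64(196.25)), (np.int64(307), np.int64(190), np.int64(3), np.int64(15))), (np.int32(47), (np.float64(319.55), np.float64(196.45)), (np.int64(318), np.int64(190), np.int64(4), np.int64(16)))]
```

View pics/g2.png

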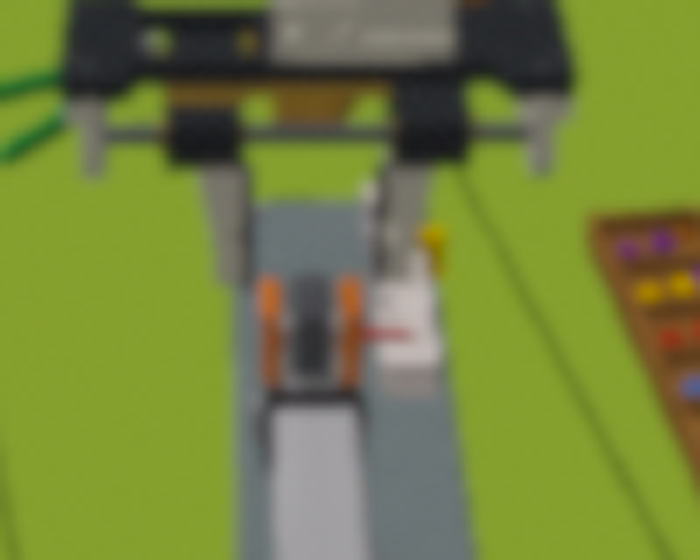

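The fingertips straddle the grip evenly: inner edges at 247 and 375, buttons at 260 and 363. I can lower straight down and squeeze.

>>> {"method": "step_arm", "body": {
  "plan": [
    [0,0,0.06,0,48],
    [0,0,0.12,0,48],
    [0,0,0.17,0,48],
    [0,0,0.19,0,48],
    [0,0,0.19,0,48],
    [0,0,0.19,0,48]
  ],
  "newtons": 20
}}

```text
time_s: 12.3
tcp_pos: [0.5911, 0.021, 0.0554]
eef_rot: [-179.9, 0.0, -100.4]
contact_force: [-0.8, 0.1, 0.3]
gripper_width: 0.0476
gripper_force: 0.0
```

>>> {"method": "step_arm", "body": {
  "plan": [
    [0,0,0,0,20],
    [0,0,0,0,20],
    [0,0,0,0,20],
    [0,0,0,0,20],
    [0,0,0,0,20],
    [0,0,0,0,20],
    [0,0,0,0,20],
    [0,0,0,0,20]
  ],
  "newtons": 20
}}

```text
time_s: 12.97
tcp_pos: [0.5897, 0.0212, 0.0552]
eef_rot: [180.0, 0.0, -100.3]
contact_force: [-5.9, 2.1, 11.1]
gripper_width: 0.0255
gripper_force: 20.1
```

```bash
python3 - <<'E'
from h import *
ex=np.array([np.cos(np.radians(79.74)),np.sin(np.radians(79.74)),0])
o=np.array([.590,.021,0])
for z in(.03,.035): print(z,"clip",(plane("top",(269.72,172.68),z)-o)@ex,"ptr",(plane("top",(293.71,188.88),z)-o)@ex)
E
```

```text
0.03 clip 0.13943901279757337 ptr 0.057318556860057435
0.035 clip 0.13883721242170893 ptr 0.056997160998849446
```

>>> {"method": "step_arm", "body": {
  "plan": [
    [-0.03,0,0,0,20],
    [-0.06,0,0,0,20],
    [-0.09,0,0,0,20],
    [-0.12,0,0,0,20],
    [-0.16,0,0,0,20],
    [-0.2,0,0,0,20],
    [-0.24,0,0,0,20],
    [-0.28,0,0,0,20],
    [-0.32,0,0,0,20],
    [-0.32,0,0,0,20],
    [-0.32,0,0,0,20],
    [-0.32,0,0,0,20]
  ]
}}

```text
time_s: 13.97
tcp_pos: [0.6038, 0.0997, 0.0552]
eef_rot: [179.9, -0.0, -100.3]
contact_force: [-7.3, 0.1, 11.9]
gripper_width: 0.0253
gripper_force: 20.1
```

```bash
python3 - <<'E'
from h import *
np.set_printoptions(precision=4,suppress=True)
s=eyes.capture("side");t=eyes.capture("top");q=r.get_state();print(q["tcp_pos"],q["contact_force"],q["gripper_width"],q["gripper_force"])
B=(240,160,330,225)
print(blobs(t,(172,3),B,90),blobs(t,(18,32),(245,160,300,195),110),blobs(t,(4,17),B,90))
print(blobs(s,(172,3),(300,150,342,230),80,40),blobs(s,(18,32),(315,165,342,205),90))
c=np.vstack([cv2.resize(t[155:205,240:340],None,fx=6,fy=6,interpolation=cv2.INTER_CUBIC),cv2.resize(s[160:210,270:370],None,fx=6,fy=6,interpolation=cv2.INTER_CUBIC)])
cv2.imwrite("pics/p1.png",c[:,:,::-1])
E
```

```text
[0.6038 0.0995 0.0552] [-7.2361  0.279  11.4743] 0.024992490834052642 20.052193701267242
[] [] []
[] [(np.int32(21), (np.float64(318.9), np.float64(165.62)), (np.int64(315), np.int64(165), np.int64(12), np.int64(3))), (np.int32(6), (np.float64(316.5), np.float64(175.67)), (np.int64(315), np.int64(175), np.int64(4), np.int64(2))), (np.int32(32), (np.float64(331.19), np.float64(184.53)), (np.int64(328), np.int64(181), np.int64(6), np.int64(9)))]
```

View pics/p1.png

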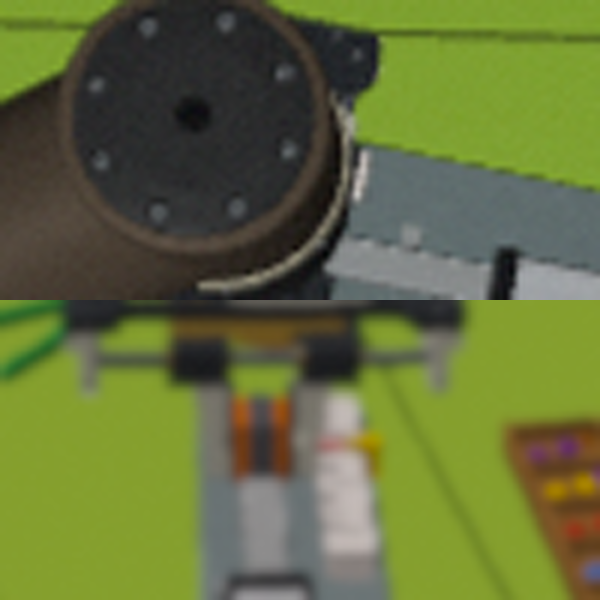

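```bash
python3 - <<'E'
from h import *
ex=np.array([np.cos(np.radians(79.74)),np.sin(np.radians(79.74)),0]);ey=np.array([-ex[1],ex[0],0])
o=np.array([.590,.021,0])
def cols(im,n,box,f,z,axis):
    x0,y0,x1,y1=box;d=im.astype(float)[y0:y1,x0:x1];w=np.clip(f(d),0,None)
    out=[]
    for k in range(w.shape[axis]):
        v=w[:,k] if axis==1 else w[k]
        if v.sum()<25: continue
        c=(v*np.arange(len(v))).sum()/v.sum()
        p=(x0+k,y0+c) if axis==1 else (x0+c,y0+k)
        g=plane(n,p,z)-o;out.append((round(p[0],1),round(p[1],1),int(v.sum()),round(g@ex*1e3,1),round(g@ey*1e3,1)))
    return out
red=lambda d:d[...,0]-np.maximum(d[...,1],d[...,2])-25
yel=lambda d:np.minimum(d[...,0]-15-d[...,1]*.0,d[...,1])-d[...,2]-55-np.clip(d[...,1]-d[...,0],0,None)*5
ld=lambda f:cv2.imread(f)[:,:,::-1]
t0=ld("pics/top0.png");s0=ld("pics/side0.png");s=eyes.capture("side")
def show(h,L):
    print(h); [print(*l) for l in L]
show("top ptr0",cols(t0,"top",(285,180,302,200),red,.033,0))
show("top clip",cols(t0,"top",(262,168,278,182),yel,.031,0))
show("side ptr0",cols(s0,"side",(322,190,336,210),red,.033,1))
show("side ptr",cols(s,"side",(322,172,334,196),red,.033,1))
show("side clip",cols(s,"side",(324,176,336,194),yel,.031,1))
E
```

```text
top ptr0
294.9 183 71 57.2 -44.2
294.7 184 112 57.3 -41.0
294.6 185 113 56.9 -38.0
294.3 186 84 57.0 -34.8
294.2 187 93 56.9 -31.7
293.8 188 93 57.3 -28.5
293.6 189 122 57.3 -25.4
293.5 190 104 57.0 -22.3
293.3 191 98 57.1 -19.1
293.1 192 97 56.9 -16.0
292.8 193 98 57.2 -12.9
292.7 194 94 56.8 -9.8
top clip
269.0 170 62 143.2 -67.7
269.6 171 311 140.9 -65.1
269.9 172 358 139.2 -62.2
269.6 173 286 139.6 -59.0
269.3 174 255 139.6 -55.9
268.9 175 107 140.2 -52.6
269.0 176 47 139.3 -49.6
side ptr0
322 197.2 52 58.1 -27.0
323 197.3 37 57.3 -30.0
324 197.2 28 57.5 -33.1
side ptr
324 183.6 28 139.6 -37.8
325 183.6 32 139.6 -41.0
side clip
329 183.3 32 144.5 -54.5
330 183.1 122 145.5 -57.8
331 183.3 243 144.7 -61.1
332 184.4 424 137.6 -63.8
333 183.8 128 141.2 -67.4
```

>>> {"method": "step_arm", "body": {
  "plan": [
    [-0.005,0,0,0,20],
    [-0.01,0,0,0,20],
    [-0.01,0,0,0,20],
    [-0.01,0,0,0,20],
    [-0.01,0,0,0,20],
    [-0.01,0,0,0,20]
  ]
}}

```text
time_s: 14.62
tcp_pos: [0.6042, 0.1019, 0.0552]
eef_rot: [179.9, -0.0, -100.3]
contact_force: [-6.8, -0.3, 11.8]
gripper_width: 0.0253
gripper_force: 20.1
```

```bash
python3 - <<'E'
from h import *
for i in range(4): s=eyes.capture("side")
q=r.get_state();print(q["tcp_pos"],q["contact_force"],q["gripper_width"],q["gripper_force"],"moved",np.hypot(*(q["tcp_pos"][:2]-[.5897,.0212])))
d=s.astype(float)[174:196,320:336]
w=np.clip(d[...,0]-d[...,1:].max(2)-20,0,None)
for k in range(16):
    if w[:,k].sum()>15: print(320+k,(w[:,k]*np.arange(22)).sum()/w[:,k].sum()+174,w[:,k].sum())
for k in (326,327,328,329,330): print(k,s[177:192,k,:].astype(int)@[.5,.5,-1])
E
```

```text
[0.60421176 0.10185157 0.05520524] [-7.26301201 -0.12988854 11.2058992 ] 0.025414641090322907 20.052023828029633 moved 0.0819467344743088
323 183.20689655172413 29.0
324 183.16326530612244 49.0
325 183.1590909090909 44.0
326 183.28 25.0
326 [11.5  8.   8.   8.5  9.5 17.5 28.  22.  13.   9.5  7.5  8.5  7.5  7.5
  8.5]
327 [12.5  9.   8.   8.5 11.  22.5 39.5 32.5 17.  10.5  7.5  7.5  7.5  7.5
  8.5]
328 [18.  10.5  8.5  9.  15.  34.  59.5 50.5 25.5 13.5  9.5  8.5  8.5  7.5
  7.5]
329 [32.5 20.  12.  12.5 24.5 52.  88.5 74.  35.5 18.5 11.5  9.5  9.5  8.5
  7. ]
330 [ 62.5  46.   33.   31.   47.5  83.  125.5 106.   55.   31.   22.   18.5
  15.5  10.5   8.5]
```

```bash
python3 -c "
from plant import r,eyes,workorder
print(workorder.close_job())"
```

```text
the job is handed in; nothing more can be done
None
```

I pressed green, let it up, then pressed blue (red untouched), squeezed both lock buttons and drew the arm out about 82 mm; the pointer lines up with the yellow mark to within about 1 mm by camera, it is still held there, and the job is handed in with no result shown.

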